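# Get the sliding bevel out from behind the stool legs

## Robot

A 6-joint arm with a two-finger parallel gripper is mounted at the origin on a cart in front of the work surface, level with it; the furniture and walls round the work are solid. World frame = base frame: x ahead of the robot, y to its left, z up, the work surface at z = 0. Lengths are in m, angles in degrees, forces in N, time in s.
With the tool pointing down it reaches from about 0.325 to 0.85 m from the base axis. Payload 15.5 kg.
Tool frame: the origin (TCP) lies midway between the tips of the shut fingers; the grasp point (between the pads) lies 19 mm behind it; z points along the fingers, y is the line along which they close (so a half turn about z gives the same grasp; the last joint's range is limited). The gripper opens to 91 mm and grips with 3 to 60 N. Pads are 32 mm wide; open, the fingers measure 118 mm over their backs; the gripper's body (76 mm by 178 mm) begins 60 mm behind the grasp point.
Start: joints at [69.815, 28.281, 77.091, -0, 74.628, -5.472], TCP at [0.159, 0.605, 0.214] pointing down, gripper open.
Joint ranges: [-166.48, 166.48], [-47.26, 123.95], [12.59, 153.08], [-70.14, 250.14], [6.76, 159.57], [-176.63, 176.63]. Speed limits (degrees/s): [108.29, 108.29, 147.25, 172.46, 172.46, 172.46].

## Interface

Orientations are given as a 3x3 rotation matrix whose columns are the frame's x, y, z axes.
In Python, from bench import ctrl gives the robot as it stands. The module is installed in compiled form; this text tells all that it offers. Calls block until the motion is done:
- ctrl.goto(position, orientation): joint-space move of the TCP to a pose.
- ctrl.move_l(position, vel=0.15, ori=None, contact_N=None): straight line of the TCP; ori=None keeps the orientation; vel is the mean speed in m/s. With contact_N (N) it stops when the force on the tool has changed by that much, and returns True; else False.
- ctrl.movej(angles): joint-space move.
- ctrl.command_gripper(opening): opening from 0.0 (shut) to 1.0 (fully open); the grip force is fixed at half the most; returns when the fingers have stopped.
- ctrl.sleep(seconds).
- ctrl.ik(position, orientation): joint angles nearest the present ones, or None.
- ctrl.read_camera(name): name is "side" or "top" or "wrist"; returns the picture (400x640x3 uint8, blue, green, red); there is no depth.
- ctrl.camera_params(name): a dict with "fx", "fy", "cx", "cy" (pixels), "D" ([k1, k2, p1, p2, k3] as OpenCV has them; the pictures are not rectified), "pose" (4x4, takes a point from camera to world coordinates); the wrist camera has in their place "T_tool_cam" (4x4, takes a point from camera to tool coordinates, whose origin is the TCP and whose axes are the flange's). Camera axes: x right, y up, looking along -z (the intrinsics and any distortion apply to the point x, -y, -z); pixel columns grow to the right and rows downward; lengths in m; the calibration is good to about 2 mm. A picture is of the moment at which its call begins: read the wrist's pose just before it. camera_params takes no time and is no camera call.
A pose or a line that the arm cannot do raises ctrl.MotionError and nothing moves.
- ctrl.sign_off(): hands the job in; it is judged then, once.
Readings, each from a call of its own:
- ctrl.current_t(): time.
- ctrl.current_q(): joint angles.
- ctrl.current_dq(): joint speeds.
- ctrl.current_effort(): joint torques, N m.
- ctrl.current_tool_pos(): TCP position.
- ctrl.current_eef_rot(): TCP orientation.
- ctrl.current_contact_force(): force on the tool from outside, world axes, zero at the start.
- ctrl.current_wrist_torque(): the same for the moment, N m.
- ctrl.current_grip_width(): opening from 0.0 (shut) to 1.0 (fully open).
- ctrl.current_grasp_force(): force on a finger pad.
Only numpy, scipy, OpenCV 4.12 (cv2) and the standard library are available. Lean on these libraries where they do the work, as an engineer would, in place of code of your own. Each camera call takes 0.05 s, during which the arm holds its last target. There are 200 camera calls.

## Task

I need the sliding bevel, but the three turned legs standing in the rack leave no room to reach down to it: stand all three legs aside, upright, on the walnut board, then lay the bevel flat in the middle of the drawing book, along the book's long side. After that stand every leg back in the very socket it came from, right down in it, because each leg is fitted to its own hole in the seat.

Things in the scene. Friction and masses are not known exactly. Their poses are not given: they have to be found in the camera images.
- leg_rack: fixed pale wooden rack, 104 x 184 mm, top 16 mm above the bench. Origin: centre of underside; x to its back, y along the row. Three 44 mm round sockets, floor 5 mm above the bench, at x = -21, y = -50, 0, +50 mm; legs stand 12 mm apart: grip them with fingers before and behind the row. Behind, at x = +21 mm, a 27 x 137 mm pocket, floor 13 mm above the bench, holds the bevel, 14 mm from the legs
- walnut_board: fixed bare planed walnut board, 94 mm wide (its x), 303 mm long (its y), top 30 mm above the bench; the legs are stood on it meanwhile, anywhere. Origin: centre of its underside, at bench height; z up
- drawing_book: fixed closed drawing book, pale cover, green spine, 166 mm (its x) by 246 mm (its y, the long side), cover 16 mm above the bench (spine strip at its +y end 1 mm higher). A yellow pen lies lengthwise on it, 63 mm from the middle toward -x. Origin: centre of its underside, z up
- tall_leg: one of three turned walnut stool legs standing on end, round, 118 mm tall, the tallest, 38 mm thick at the foot, tapering above a third of its height to 30 mm at the top. Origin: centre of its flat foot; z up along the leg. 0.06 kg. Grip it round its upper half; it starts in one of the rack's three sockets, which one varies
- middle_leg: one of three turned walnut stool legs standing on end, round, 104 mm tall, of middle height, 38 mm thick at the foot, tapering above a third of its height to 30 mm at the top. Origin: centre of its flat foot; z up along the leg. 0.06 kg. Grip it round its upper half; it starts in one of the rack's three sockets, which one varies
- short_leg: one of three turned walnut stool legs standing on end, round, 88 mm tall, the shortest, 38 mm thick at the foot, tapering above a third of its height to 30 mm at the top. Origin: centre of its flat foot; z up along the leg. 0.06 kg. Grip it round its upper half; it starts in one of the rack's three sockets, which one varies
- sliding_bevel: folded sliding bevel: dark wooden stock 24 mm wide (its x), 130 mm long (its y), 15 mm thick, with a round brass thumb nut 17 mm wide, 5 mm proud, at y = -53 mm. Origin: centre of its underside, z up. 0.16 kg. It lies in the rack's pocket along the rack's y; grip it across the width at its middle, by the 12 mm that stand above the rack
There are look-alikes about, which are no part of the job. What is shaped like the tall_leg but green or orange is not meant.

How it is judged:
By the outcome, as a careful person would: the job done as asked, in the order asked, and still so for the second after the job is handed in, with the robot touching nothing.
It also fails if it takes over 134 s, if anything falls off the work surface, if the arm or the gripper's body presses on something with over 40 N, if the wrist force passes 120 N, or if a joint passes its speed limit or range.

## Working session

There is one attempt and no reset: what is moved stays moved. The work goes in short steps, each a Python script; the robot and the scene stay as the last script left them, time stands still between calls to the robot, and variables do not carry over. Pictures are saved under pics/ and viewed, at most 14 in all, crops included, and the job is handed in when it is done.

```bash
mkdir -p pics; python3 - <<'E'
from bench import ctrl
import cv2,numpy as np
np.set_printoptions(precision=4,suppress=True)
for n in("top","side"):
    cv2.imwrite(f"pics/{n}0.png",ctrl.read_camera(n)); print(n,ctrl.camera_params(n))
cv2.imwrite("pics/wrist0.png",ctrl.read_camera("wrist"));print(ctrl.camera_params("wrist"),ctrl.current_tool_pos(),ctrl.current_eef_rot(),ctrl.current_t())
E
```

```text
top {'fx': 409.9405071719643, 'fy': 409.9405071719643, 'cx': 326.29208198266235, 'cy': 198.52294753364424, 'D': array([-0.0578,  0.    ,  0.    ,  0.    ,  0.    ]), 'pose': array([[-0.0139,  0.9823, -0.1868,  0.3604],
       [-0.9999, -0.0138,  0.0017,  0.1572],
       [-0.0009,  0.1868,  0.9824,  1.1865],
       [ 0.    ,  0.    ,  0.    ,  1.    ]])}
side {'fx': 470.40156615454606, 'fy': 470.40156615454606, 'cx': 323.95742109617913, 'cy': 199.33440532635498, 'D': array([-0.093,  0.   ,  0.   ,  0.   ,  0.   ]), 'pose': array([[ 0.28  ,  0.8318, -0.4794, -0.0363],
       [-0.9599,  0.2487, -0.1291, -0.0309],
       [ 0.0119,  0.4963,  0.8681,  1.1574],
       [ 0.    ,  0.    ,  0.    ,  1.    ]])}
{'fx': 315.15224853185373, 'fy': 315.15224853185373, 'cx': 323.82896229255067, 'cy': 203.9042287717501, 'D': array([-0.0595,  0.    ,  0.    ,  0.    ,  0.    ]), 'T_tool_cam': array([[ 0.0004,  0.9649,  0.2626,  0.0746],
       [ 1.    , -0.0003, -0.0001, -0.0001],
       [-0.    ,  0.2626, -0.9649, -0.1712],
       [ 0.    ,  0.    ,  0.    ,  1.    ]])} [0.1586 0.6043 0.2135] [[-0.9672  0.254  -0.0003]
 [ 0.254   0.9672 -0.0008]
 [ 0.0001 -0.0009 -1.    ]] 0.15
```

View pics/top0.png

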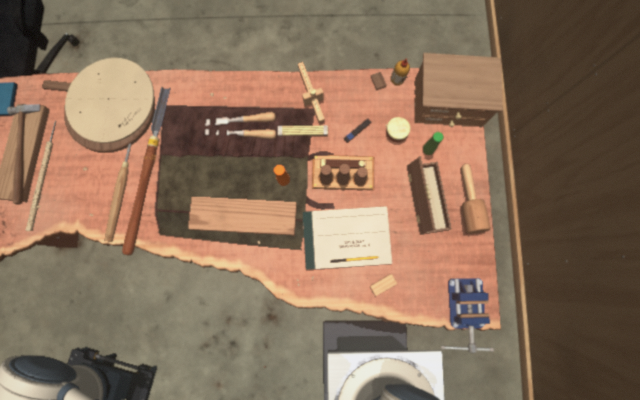

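View pics/side0.png

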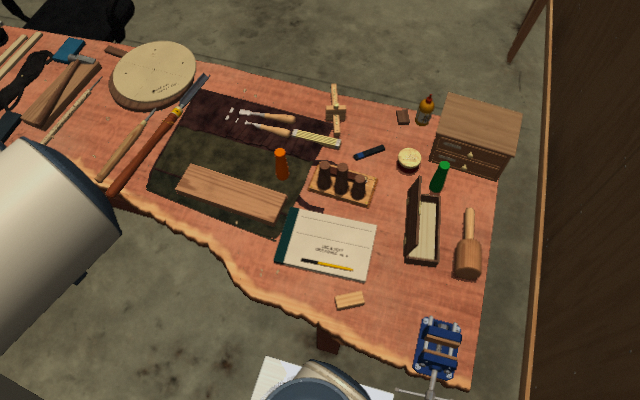

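The top view shows the rack at about (343,172), with dark legs at (326,176), (345,176) and (361,178). The board is at (243,215), and the book at (348,238) has its spine to the left and the pen below. The orange (282,175) and green (433,143) lookalikes stand outside the rack. The side view agrees. Next I'll look closer with the wrist camera.

```bash
cat > h.py <<'E'
from bench import ctrl
import cv2,numpy as np
np.set_printoptions(precision=4,suppress=True)
F=np.diag([1.,-1,-1,1])
def cam(n):
    p=ctrl.camera_params(n)
    K=np.array([[p["fx"],0,p["cx"]],[0,p["fy"],p["cy"]],[0,0,1]])
    if n=="wrist":
        T=np.eye(4);T[:3,:3]=ctrl.current_eef_rot();T[:3,3]=ctrl.current_tool_pos();T=T@p["T_tool_cam"]
    else: T=p["pose"]
    return K,np.array(p["D"]),T@F
def ground(c,uv,z):
    K,D,T=c
    u=cv2.undistortPoints(np.asarray(uv,float).reshape(-1,1,2),K,D).reshape(-1,2)
    d=np.c_[u,np.ones(len(u))]@T[:3,:3].T
    return (T[:3,3]+d*((z-T[2,3])/d[:,2])[:,None])[:,:2]
def project(c,P):
    K,D,T=c;I=np.linalg.inv(T)
    return cv2.projectPoints(np.asarray(P,float).reshape(-1,1,3),cv2.Rodrigues(I[:3,:3])[0],I[:3,3],K,D)[0].reshape(-1,2)
def down(yaw):  # tool z down; tool x at world angle yaw (deg); y = z cross x
    c,s=np.cos(np.radians(yaw)),np.sin(np.radians(yaw))
    return np.array([[c,s,0],[s,-c,0],[0,0,-1.]])
def snap(n,f):
    c=cam(n);im=ctrl.read_camera(n);cv2.imwrite(f"pics/{f}.png",im);return c,im
E
python3 - <<'E'
from h import *
c=cam("top")
print(ground(c,[(343,172),(326,176),(345,176),(361,178),(282,175)],.016))
print("board",ground(c,[(190,197),(297,203),(295,235),(189,229)],.03))
print("book",ground(c,[(305,210),(388,207),(392,265),(306,269)],.016))
for y in (0,90,180,-90):
    for p in ([.55,.1,.33],[.5,.35,.33],[.42,.1,.33]):
        print(y,p,ctrl.ik(p,down(y)))
E
```

```text
[[0.6617 0.1049]
 [0.6503 0.1551]
 [0.6495 0.0992]
 [0.6429 0.0524]
 [0.6552 0.2844]]
board [[0.5903 0.5494]
 [0.5684 0.2393]
 [0.4766 0.245 ]
 [0.4973 0.5479]]
book [[ 0.55    0.2172]
 [ 0.5555 -0.0234]
 [ 0.389  -0.028 ]
 [ 0.3815  0.2151]]
0 [0.55, 0.1, 0.33] [ 4.1846 17.5565 76.2165 -0.     86.227  94.1846]
0 [0.5, 0.35, 0.33] [ 29.388   22.2236  69.0485  -0.      88.7279 119.388 ]
0 [0.42, 0.1, 0.33] [ 5.4577  5.9711 91.5969 -0.     82.4319 95.4577]
90 [0.55, 0.1, 0.33] [ 4.1846 17.5565 76.2165 -0.     86.227   4.1846]
90 [0.5, 0.35, 0.33] [29.388  22.2236 69.0485 -0.     88.7279 29.388 ]
90 [0.42, 0.1, 0.33] [ 5.4577  5.9711 91.5969 -0.     82.4319  5.4577]
180 [0.55, 0.1, 0.33] [  4.1846  17.5565  76.2165  -0.      86.227  -85.8154]
180 [0.5, 0.35, 0.33] [ 29.388   22.2236  69.0485  -0.      88.7279 -60.612 ]
180 [0.42, 0.1, 0.33] [  5.4577   5.9711  91.5969  -0.      82.4319 -84.5423]
-90 [0.55, 0.1, 0.33] [   4.1846   17.5565   76.2165   -0.       86.227  -175.8154]
-90 [0.5, 0.35, 0.33] [  29.388    22.2236   69.0485   -0.       88.7279 -150.612 ]
-90 [0.42, 0.1, 0.33] [   5.4577    5.9711   91.5969   -0.       82.4319 -174.5423]
```

```bash
python3 - <<'E'
from h import *
ctrl.goto([.5,.36,.28],down(90)); c,im=snap("wrist","w_board"); print(ctrl.current_tool_pos(),ctrl.current_t())
ctrl.goto([.56,.13,.28],down(90)); c,im=snap("wrist","w_rack"); print(ctrl.current_tool_pos(),ctrl.current_t())
E
```

```text
[0.4992 0.3608 0.2798] 1.7667
[0.5598 0.1315 0.28  ] 2.7583
```

View pics/w_board.png

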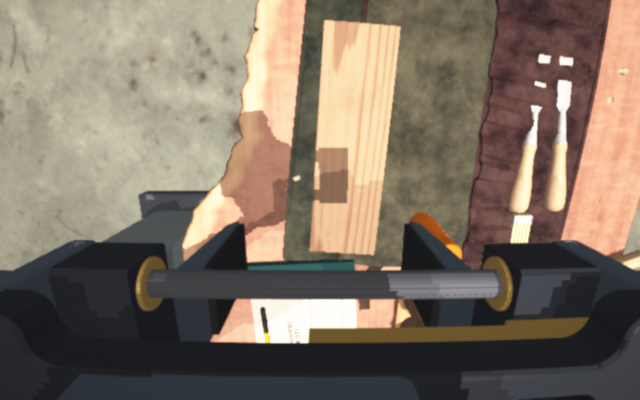

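View pics/w_rack.png

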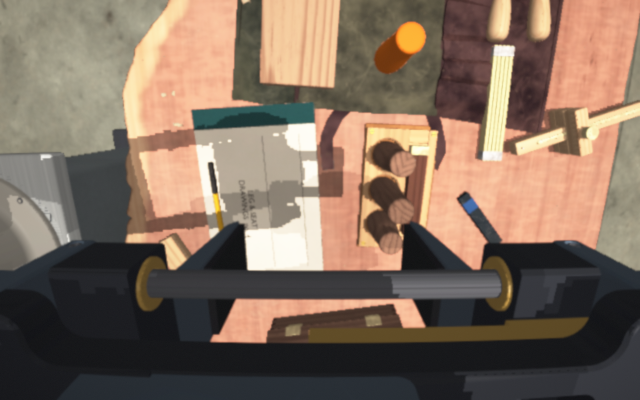

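Wrist pictures: in w_board, the board corners are about (322,20), (400,27), (376,255) and (309,250). In w_rack, the rack's outline runs (365,125)–(437,130) down to the fingers, and its three leg tops are at (402,163), (400,208) and (390,240). The bevel lies dark to their right. I'll shift toward −y to see all of the rack and the book.

```bash
python3 - <<'E'
from h import *
cb=None
ctrl.goto([.56,-.02,.28],down(90)); c,im=snap("wrist","w2"); print(ctrl.current_tool_pos(),ctrl.current_t())
np.savez("w2.npz",K=c[0],D=c[1],T=c[2])
cv2.imwrite("pics/w2c.png",cv2.resize(im[:260,140:540],None,fx=2,fy=2,interpolation=cv2.INTER_CUBIC)) 
E
```

```text
[ 0.5601 -0.019   0.28  ] 3.4583
```

View pics/w2c.png

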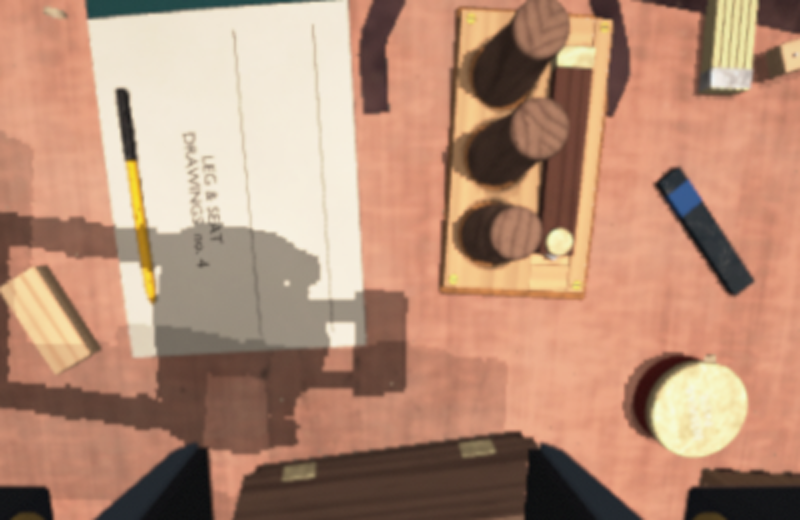

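The crop shows the rack's top at corners (460,9), (612,20), (584,293) and (443,290). The leg tops are at (542,28), (539,129) and (516,232), and the bevel's nut is at (559,241). The book edges run (348,0)–(366,345) and (88,18)–(133,357). Now I'll measure from these.

```bash
cat > meas.py <<'E'
from h import *
def frame(P,name):
    # P corners: (+y,-x),(+y,+x),(-y,+x),(-y,-x)
    print(name,"x sides",np.linalg.norm(P[1]-P[0]),np.linalg.norm(P[2]-P[3]),"y sides",np.linalg.norm(P[0]-P[3]),np.linalg.norm(P[1]-P[2]))
    c=P.mean(0);ay=(P[0]+P[1]-P[2]-P[3]);ay/=np.linalg.norm(ay)
    print("  centre",c,"y axis ang",np.degrees(np.arctan2(ay[1],ay[0])));return c,ay
def cr(a): return np.array(a,float)/2+[140,0]-[.25,.25]
E
python3 - <<'E'
from meas import *
d=np.load("w2.npz");c=(d["K"],d["D"],d["T"])
rc,ay=frame(ground(c,cr([(460,9),(612,20),(584,293),(443,290)]),.016),"rack")
ax=np.array([ay[1],-ay[0]])
R=lambda x,y:rc+ax*x+ay*y
tops=cr([(542,28),(539,129),(516,232)])
for i,y in enumerate((50,0,-50)):
    s=R(-.021,y/1000)
    pr=project(c,[[*s,h] for h in (.123,.109,.093)])
    print(y,"socket",s,"seen",tops[i],"pred",pr.tolist())
print("nut",ground(c,cr([(559,241)]),.033),"pred",R(.021,-.053), "bevel",R(.021,0))
# board
p=ctrl.camera_params("wrist")
T=np.eye(4);T[:3,:3]=down(90);T[:3,3]=[.4992,.3608,.2798];T=T@p["T_tool_cam"]@F
frame(ground((c[0],c[1],T),[(322,20),(400,27),(376,255),(309,250)],.03),"board")
frame(ground(cam("top"),[(190,197),(297,203),(295,235),(189,229)],.03)[[3,0,1,2]],"board top")
B=ground(c,cr([(88,18),(348,0),(366,345),(133,357)]),.016)
print("book pts",B,"\n len",np.linalg.norm(B[1]-B[0]),np.linalg.norm(B[2]-B[3]),np.linalg.norm(B[0]-B[3]))
T[:3,:3]=down(90)@np.eye(3)
T=np.eye(4);T[:3,:3]=down(90);T[:3,3]=[.5598,.1315,.28];T=T@p["T_tool_cam"]@F
print("book spine",ground((c[0],c[1],T),[(192,110),(314,103)],.017))
frame(ground(cam("top"),[(306,269),(305,210),(388,207),(392,265)],.016),"book top")
E
```

```text
rack x sides 0.09660569860242912 0.0973064513145394 y sides 0.17480613076313853 0.17183403736059005
  centre [0.6621 0.1057] y axis ang 88.08421671186412
50 socket [0.6428 0.1564] seen [410.75  13.75] pred [[411.8078518489817, 9.22640329179572], [408.0360168703374, 13.868844133759637], [404.0983115645538, 18.720728053193085]]
0 socket [0.6411 0.1064] seen [409.25  64.25] pred [[407.36599012402166, 64.56089035285459], [403.8660116650729, 66.80371811634629], [400.2071245754827, 69.15057780087506]]
-50 socket [0.6394 0.0565] seen [397.75 115.75] pred [[402.8731771773365, 116.93505476560627], [399.66110185225654, 116.98871804771494], [396.29493589938346, 117.04615467320588]]
nut [[0.683 0.053]] pred [0.6813 0.0521] bevel [0.6831 0.105 ]
board x sides 0.09584517599237047 0.09754882840202972 y sides 0.30150694743123574 0.3021539987970546
  centre [0.535 0.398] y axis ang 86.53337487171223
board top x sides 0.09300500914859115 0.09198889206817587 y sides 0.30355989368189473 0.3108697644374268
  centre [0.5332 0.3954] y axis ang 86.02287162993501
book pts [[ 0.3822  0.1919]
 [ 0.5469  0.1994]
 [ 0.558  -0.0181]
 [ 0.3934 -0.0264]] 
 len 0.1648449723286175 0.16474802703862862 0.21860541516111767
book spine [[0.3824 0.2178]
 [0.5462 0.2255]]
book top x sides 0.16855944509919674 0.16646560922783069 y sides 0.24325412653600959 0.24060256768030813
  centre [0.469  0.0952] y axis ang 91.5334881027032
```

The rack came out about 6 mm small, so I'll check its edges in an enlarged crop. The same crop confirms the legs: candidates are the dark tops in the rack at (411,14), (409,64) and (398,116), while the orange (282,175) and green (433,143) ones in the top view are excluded by colour and place. Parallax suggests middle at y=+50, tall at y=0 and short at y=−50.

```bash
python3 - <<'E'
import cv2
im=cv2.imread("pics/w2.png");a=cv2.resize(im[0:155,350:460],None,fx=3.8,fy=3.8,interpolation=cv2.INTER_CUBIC)
s=cv2.imread("pics/side0.png")[150:215,295:390];b=cv2.resize(s,None,fx=3.8,fy=3.8,interpolation=cv2.INTER_CUBIC)
b=cv2.copyMakeBorder(b,0,a.shape[0]-b.shape[0],0,0,cv2.BORDER_CONSTANT)
cv2.imwrite("pics/rackc.png",cv2.hconcat([a,b]))
E
```

```text
(no output)
```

View pics/rackc.png

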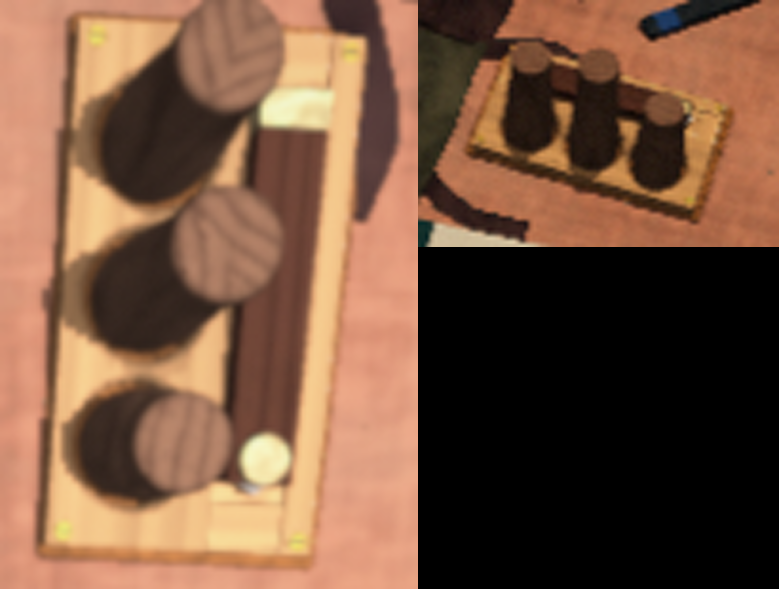

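The crop confirms the order from +y to −y: middle, tall, short. The rack corners are (77,15), (365,38), (308,553) and (47,545), and the leg tops are at (230,52), (228,243) and (182,441). The bevel's edges are (258,125)–(230,480) and (327,128)–(292,485). The side view in the same crop agrees with the heights.

```bash
python3 - <<'E'
from meas import *
d=np.load("w2.npz");c=(d["K"],d["D"],d["T"])
f=lambda a:(np.array(a,float)+.5)/3.8-.5+[350,0]
rc,ay=frame(ground(c,f([(77,15),(365,38),(308,553),(45,545)]),.016),"rack")
P=ground(c,f([(258,125),(327,128),(292,485),(230,480)]),.028); bc,_=frame(P,"bevel")
nut=ground(c,f([(266,460)]),.033)[0];print("nut",nut,"bevel from nut",nut+.053*ay)
for n,p,h in (("mid",(230,52),.109),("tall",(228,243),.123),("short",(182,441),.093)):
    print(n,ground(c,f([p]),h)[0])
# side/top cameras
for n,p,h in (("mid",(295+113/3.8,150+54/3.8),.109),("tall",(295+181/3.8,150+66/3.8),.123),("short",(295+247/3.8,150+110/3.8),.093)):
    print("side",n,ground(cam("side"),[(p)],h)[0])
E
```

```text
rack x sides 0.09638284865977317 0.0954760785853922 y sides 0.17329214116489303 0.17055131048608424
  centre [0.6618 0.1069] y axis ang 87.82933891289619
bevel x sides 0.022848583591746068 0.021858390913014537 y sides 0.11375192033654002 0.11484971162187414
  centre [0.6853 0.102 ] y axis ang 88.4718253001556
nut [0.6835 0.0525] bevel from nut [0.6855 0.1054]
mid [0.6449 0.157 ]
tall [0.6433 0.1074]
short [0.6407 0.0579]
side mid [0.6475 0.1534]
side tall [0.6423 0.1029]
side short [0.6395 0.0525]
```

Everything is consistent: the legs line up at 87.7° with 49.6 mm spacing, and the bevel is 42 mm behind them. First I move the tall leg, then check.

```bash
cat > plan.py <<'E'
from h import *
import json
YAW=87.8
LEG={"mid":((.6445,.1570),.104),"tall":((.6430,.1073),.118),"short":((.6410,.0575),.088)}
g={"mid":.061,"tall":.064,"short":.046}   # TCP height above foot when gripped
a=np.radians(86.4);by=np.array([np.cos(a),np.sin(a)])
SPOT={"tall":np.array([.534,.397])+.09*by,"mid":np.array([.534,.397]),"short":np.array([.534,.397])-.09*by}
O=down(YAW)
def pick(xy,zfoot,n):
    z=zfoot+g[n]
    ctrl.command_gripper(.9)
    ctrl.goto([*xy,zfoot+.13+.05],O)
    ctrl.move_l([*xy,z],vel=.12)
    ctrl.command_gripper(0.)
    print(n,"grip",ctrl.current_grip_width()*91,"F",ctrl.current_grasp_force())
    ctrl.move_l([*xy,z+.14],vel=.15)
def place(xy,zfoot,n,lift=.14):
    z=zfoot+g[n]
    ctrl.goto([*xy,z+lift],O)
    ctrl.move_l([*xy,z+.008],vel=.12)
    print("contact",ctrl.move_l([*xy,z-.004],vel=.015,contact_N=4),ctrl.current_tool_pos()[2]-z,ctrl.current_grip_width()*91)
    ctrl.sleep(.2)
    ctrl.command_gripper(.9)
    ctrl.move_l([*xy,max(z+.09,.2)],vel=.15)
    print("t",ctrl.current_t())
E
python3 - <<'E'
from plan import *
pick(LEG["tall"][0],.005,"tall"); place(SPOT["tall"],.03,"tall")
snap("top","t1")
E
```

```text
tall grip 32.187686365668405 F 29.94852098643605
contact True -0.0001646334139787653 31.90473513877067
t 12.825
```

```bash
python3 - <<'E'
from plan import *
for n in ("mid","short"):
    pick(LEG[n][0],.005,n); place(SPOT[n],.03,n)
ctrl.goto([.56,-.02,.28],down(90)); c,im=snap("wrist","w3"); 
np.savez("w3.npz",K=c[0],D=c[1],T=c[2])
t=ctrl.read_camera("top")
a=cv2.resize(im[0:155,350:460],None,fx=3.8,fy=3.8,interpolation=cv2.INTER_CUBIC)
b=cv2.resize(t[150:270,180:310],None,fx=2.8,fy=2.8,interpolation=cv2.INTER_CUBIC)
b=cv2.copyMakeBorder(b,0,a.shape[0]-b.shape[0],0,0,cv2.BORDER_CONSTANT)
cv2.imwrite("pics/c3.png",cv2.hconcat([a,b]));print(ctrl.current_t())
E
```

```text
mid grip 31.92053533998109 F 29.91982317806105
contact True -0.00017659093363033007 32.11866820315344
t 22.275
short grip 32.56036897437951 F 29.90174386115541
contact True -0.00021225345722622468 32.898599881854025
t 31.95
33.325
```

View pics/c3.png

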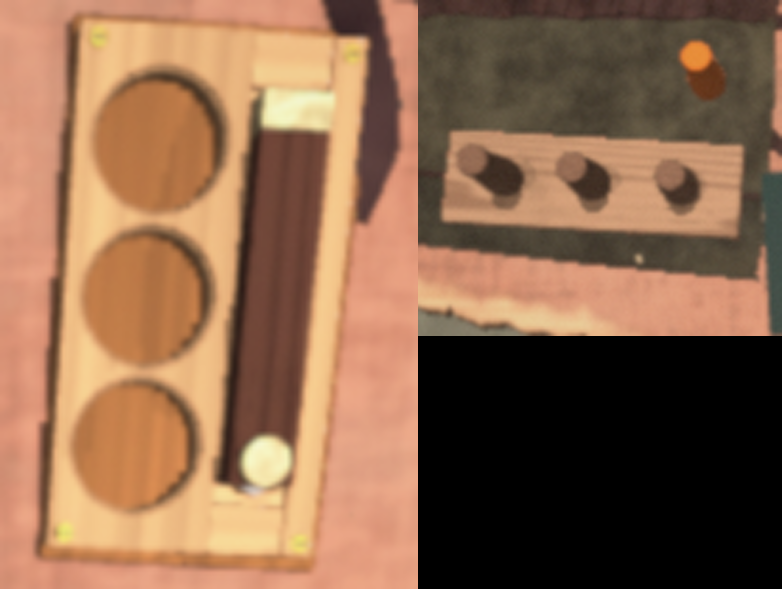

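All three legs stand upright on the board, and the rack's sockets are visible with rim centres about (159,139), (147,296) and (134,444). The bevel runs from (262..333,90) to (230..290,487). I'll compute the sockets and the bevel centre from these.

```bash
python3 - <<'E'
from meas import *
d=np.load("w3.npz");c=(d["K"],d["D"],d["T"])
f=lambda a:(np.array(a,float)+.5)/3.8-.5+[350,0]
print(ground(c,f([(159,139),(147,296),(134,444)]),.016))
P=ground(c,f([(94,139),(224,139),(159,67),(159,211)]),.016);print("dia",np.linalg.norm(P[0]-P[1]),np.linalg.norm(P[2]-P[3]))
frame(ground(c,f([(262,90),(334,92),(291,487),(230,482)]),.028),"bevel")
E
```

```text
[[0.645  0.1578]
 [0.6431 0.1076]
 [0.6408 0.0581]]
dia 0.043723055852253924 0.045179443800141106
bevel x sides 0.023672771495382397 0.021486660216876303 y sides 0.12494920356460419 0.1264613374915996
  centre [0.6853 0.1076] y axis ang 88.06814385774378
```

```bash
python3 - <<'E'
from plan import *
b=[.6853,.1065]; O=down(88)
ctrl.command_gripper(.6)
ctrl.goto([*b,.12],O); ctrl.move_l([*b,.0185],vel=.08,contact_N=15)
print(ctrl.current_tool_pos(),ctrl.current_contact_force())
ctrl.command_gripper(0.); print(ctrl.current_grip_width()*91,ctrl.current_grasp_force())
ctrl.move_l([*b,.15],vel=.12)
k=[.470,.099]; O2=down(92.7)
ctrl.goto([*k,.12],O2); print(ctrl.current_grip_width()*91)
ctrl.move_l([*k,.031],vel=.1)
print(ctrl.move_l([*k,.018],vel=.012,contact_N=4),ctrl.current_tool_pos())
ctrl.sleep(.2);ctrl.command_gripper(.6);ctrl.move_l([*k,.15],vel=.12)
ctrl.goto([.5,-.02,.28],down(90)); c,im=snap("wrist","w4")
np.savez("w4.npz",K=c[0],D=c[1],T=c[2])
cv2.imwrite("pics/w4c.png",cv2.resize(im[:230,160:460],None,fx=2.6,fy=2.6,interpolation=cv2.INTER_CUBIC));print(ctrl.current_t())
E
```

```text
[0.6857 0.1065 0.0191] [-0.6824  0.2708 -0.1435]
23.189424518676798 29.999745413661003
23.00063473860794
True [0.47   0.099  0.0216]
43.6833
```

View pics/w4c.png

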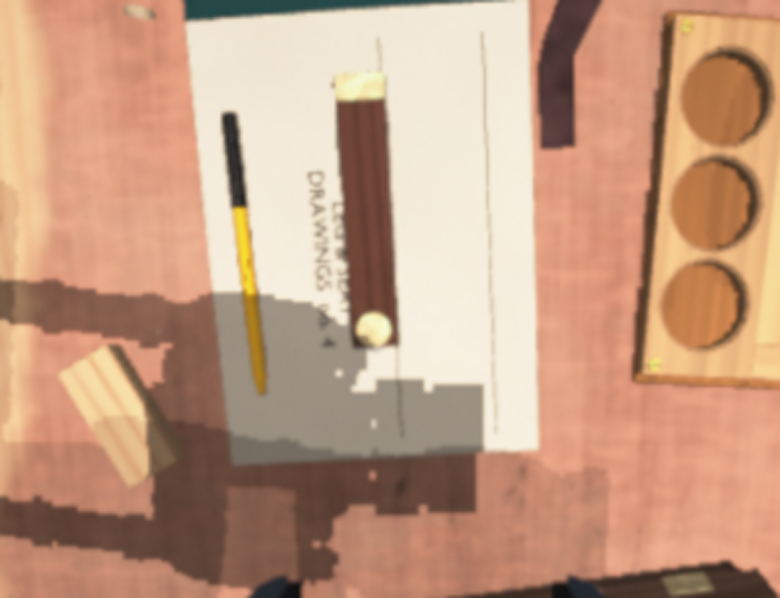

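```bash
sed -i 's/z+.008/z+.02/;s/vel=.015,contact/vel=.02,contact/' plan.py; python3 - <<'E'
from meas import *
from plan import *
d=np.load("w4.npz");c=(d["K"],d["D"],d["T"])
f=lambda a:(np.array(a,float)+.5)/2.6-.5+[160,0]
frame(ground(c,f([(335,75),(385,73),(398,345),(352,348)]),.031),"bevel")
B=ground(c,f([(187,20),(529,1),(539,449),(232,465)]),.016);print(B,"x mid",B[:,0].mean(),"far end y",B[2:,1].mean())
pick(SPOT["short"],.03,"short"); place(LEG["short"][0],.005,"short")
E
```

```text
bevel x sides 0.023452257055830632 0.02311815919164904 y sides 0.12640145691671498 0.12568360054444094
  centre [0.4696 0.0995] y axis ang 92.43757090112406
[[ 0.3826  0.1918]
 [ 0.547   0.1991]
 [ 0.5583 -0.0178]
 [ 0.3932 -0.0265]] x mid 0.4702784247432264 far end y -0.022109945812689304
short grip 32.86245526742251 F 29.9090338213864
contact True -0.00023835534106101536 32.57265841940717
t 54.0917
```

```bash
python3 - <<'E'
from plan import *
for n in ("mid","tall"):
    pick(SPOT[n],.03,n); place(LEG[n][0],.005,n)
ctrl.goto([.5,-.02,.28],down(90)); c,im=snap("wrist","w5")
t=ctrl.read_camera("side")
a=cv2.resize(im[:220,180:520],None,fx=1.7,fy=1.7); b=cv2.resize(t[140:215,290:385],None,fx=2,fy=2)
b=cv2.copyMakeBorder(b,0,a.shape[0]-b.shape[0],0,0,cv2.BORDER_CONSTANT)
cv2.imwrite("pics/c5.png",cv2.hconcat([a,b]));print(ctrl.current_t())
E
```

```text
mid grip 32.10090758574742 F 29.93238346563885
contact True -0.00021784701602421686 31.88826639347679
t 63.9417
tall grip 31.86707136803712 F 29.954560999176465
contact True -0.00016242784723911885 31.873739099392058
t 74.125
75.0667
```

View pics/c5.png

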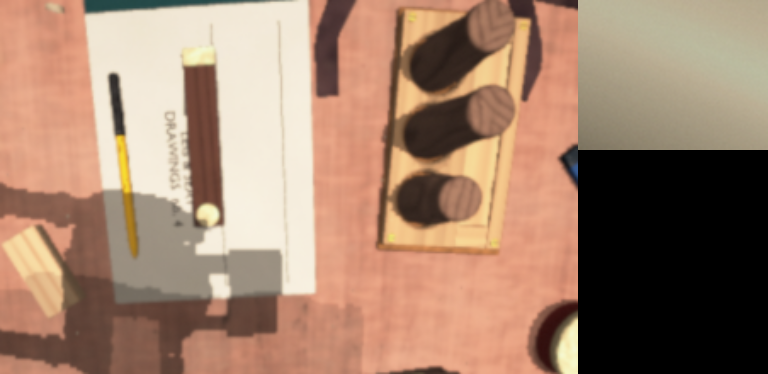

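The legs stand upright in their own sockets: middle top at (490,25), tall at (490,110), short at (460,198). All of them touched down at socket-floor height. The bevel lies mid-book at (203,137). The arm blocked the side view, so that half of the picture shows nothing. I'm handing in.

```bash
python3 -c "
from bench import ctrl
print(ctrl.sign_off())"
```

```text
the job is handed in; nothing more can be done
None
```

The job is handed in at about 75 s of the 134 s: the bevel lies flat mid-book along its long side (within about 2 mm by my measurements), and each leg is back upright in its own socket, down to the floor.

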